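Shift the shear-box drive into third and start it

TASK

The shear-box drive's gear lever stands on the left side of its H-gate: with the fingertips, push it through the gate into third speed, the far right slot as seen from the front of the unit, until it is fully home. With third in, press the small start button right down and let it come back up; do not press it earlier, and never press the larger stop button beside it. Only push from outside, without taking the lever between the fingers or leaning hard on the machine, and leave everything else where it is.

Things in the scene. Friction and masses are not known exactly. Their poses are not given: they have to be found in the camera images.
- drive: Shear-box drive unit, fixed on the bench: grey gearbox (x -70..105, y -85..85 mm, aluminium cover top at z 112), blue motor on its right (to y -214 mm, top at z 142), grey switch box on its left (x -60..10, y 93..198, top z 100 mm). Origin on the bench top under the lever's neutral centre; x points from the unit's front to its back (away from the robot), y to its left, z up.
- gate (a point): Centre of the top of the steel H-gate plate (80 x 86 mm), 124 mm above the bench; axes as the drive's. Two 16 mm wide slots (lanes) run along x, 27 mm apart, joined only by a crossway along y in the middle (neutral); each lane ends 22 mm from the middle. Raised dots beside the slots count the speeds: first far left, second near left, third far right, fourth near right.
- pivot (a point): Cross-joint on which the lever turns, inside the gearbox, 70 mm above the bench under the gate's centre; axes as the drive's. Knob centre from here, in these axes: x = 120 mm * sin(shift) * cos(select), y = -120 mm * sin(select), z = 120 mm * cos(shift) * cos(select).
- knob (a point): Centre of the black ball knob, 36 mm in diameter, on the lever's 10 mm steel stem, 120 mm from the cross-joint (190 mm above the bench when upright; some 45 mm of stem and collar show between gate and knob); z along the stem. In a gear the knob stands 35 mm before or behind neutral; the lanes lie 31 mm left and right of the middle at the knob.
- shift (a joint): Lever angle along the lanes (rad): 0 neutral, +0.30 fully in a far slot (first, third), -0.30 fully in a near slot (second, fourth); the gate stops it at about 0.31. It needs about 5 N at the knob; spring detents pull it to the nearest of these three places and hold it there, and past 0.15 it snaps into the gear by itself.
- select (a joint): Lever angle across the gate (rad): -0.26 left lane (first, second), +0.26 right lane (third, fourth); the gate stops it at about 0.29. A spring detent pulls it to the nearer lane with up to 4 N at the knob. It can cross only while shift is within about 0.05 of 0. It starts in the left lane: in second, neutral or first.
- start_top (a point): Centre of the top of the start button: a small black push button, 24 mm in diameter in a steel bezel, on the switch box 118 mm above the bench, at x -25, y 118 mm in the drive's frame. It is pressed straight down.
- start (a joint): Travel of the start button (m): 0 up, 0.006 fully down; a spring (5 N at the bottom) brings it back.
- stop (a joint): Travel of the stop button (m): 0 up, 0.006 down. It is the larger black button, 38 mm in diameter, 55 mm to the left of the start button and equally high; to be left alone.
- load_cap: Loose aluminium loading cap, 49 mm in diameter, 24 mm high, standing on the gearbox cover behind the gate to the right. Origin at the centre of its underside.
- wrench: Loose steel wrench, 162 x 29 x 8 mm, lying on the bench in front of the gearbox.
- caliper: Loose steel vernier caliper, 76 x 216 x 15 mm, lying on the bench to the left of the drive.
- moist_tin: Loose aluminium tin with a lid, 64 mm in diameter, 43 mm high, on the bench to the right of the drive.
- cutter_ring: Loose steel cutting ring, 66 mm in diameter, 25 mm high, on the bench to the right of the drive.
- weight: Loose slotted weight, 66 mm in diameter, 19 mm high, on the bench to the right of the drive.
- porous_stone: Loose round porous stone, 60 mm in diameter, 10 mm high, on the bench to the right of the drive.
- stopwatch: Loose yellow stopwatch, 63 x 52 x 16 mm, on the bench to the right of the drive.

How it is judged:
By the outcome, as a careful person would: the job done as asked, in the order asked, and still so for the second after the job is handed in, with the robot touching nothing.
It also fails if it takes over 51 s, if anything falls off the work surface, if the arm or the gripper's body presses on something with over 40 N, if the wrist force passes 120 N, or if a joint passes its speed limit or range.

ROBOT

A 7-joint arm with a two-finger parallel gripper is mounted at the origin on a cart in front of the work surface, level with it; the furniture and walls round the work are solid. World frame = base frame: x ahead of the robot, y to its left, z up, the work surface at z = 0. Lengths are in m, angles in rad, forces in N, time in s.
With the tool pointing down it reaches from about 0.4 to 0.75 m from the base axis. Payload 19.5 kg.
Tool frame: the origin (TCP) lies midway between the tips of the shut fingers; the grasp point (between the pads) lies 19 mm behind it; z points along the fingers, y is the line along which they close (so a half turn about z gives the same grasp; the last joint's range is limited). The gripper opens to 85 mm and grips with 20 to 120 N. Pads are 22 mm wide; open, the fingers measure 114 mm over their backs; the gripper's body (76 mm by 85 mm) begins 54 mm behind the grasp point. The pads swing forward as they close: fully open they stand 13 mm farther back than shut.
Start: joints at [-1.369, 0.707, -0.028, 1.485, 0.022, 0.951, -0.075], TCP at [0.139, 0.558, 0.231] pointing down, gripper open.
Joint ranges: [-2.71, 2.71], [-0.32, 2.16], [-1.57, 1.52], [0, 2.45], [-1.46, 4.6], [0, 2.02], [-2.83, 2.83]. Speed limits (rad/s): [1.89, 1.89, 2.57, 2.57, 3.01, 3.01, 3.01].

INTERFACE

Orientations are given as a rotation vector (axis times angle).
In Python, from rig import * gives the robot as it stands.
- The arm moves only by the tool move_arm, never from a script. Its argument "moves" is a list that holds one entry, the list of rows, each a list of 6 numbers: the shift along the tool's x, y, z in units of 40 mm (1.0 is 40 mm), then the turn, a rotation vector about the tool's x, y, z in units of 6 degrees (1.0 is 6 degrees). A call has 1 to 12 rows; each row shifts and turns the commanded pose from where the row before left it, along the tool's axes as they then stand; what a row does not reach is not made up. A row lasts 1/12 s, in which the tool goes at most 41.7 mm and 7.16 degrees, less where a joint would pass 70% of its speed; a pose out of reach is approached as far as the arm can. A call with a number of a shift or a turn outside -1 to 1 is refused whole. A call with a gripper value outside its range is refused whole. "fingers" is the opening, from 0 (shut) to 1 (fully open), set as the call begins (left out, the last holds). The fingers move at their own pace and stop on an object; "squeeze" is the grip in N (left out, the last holds). Time passes only in rows, so rows that do not move let the fingers close. It gives the time, the measured TCP pose, the force, the opening and the grip force at its end, in the units of the state.
- sense(): the state, without advancing time (a new reading comes with each control period).
- snapshot(name): name is "side" or "top" or "wrist"; returns (picture, depth): 400x640x3 uint8, blue, green, red; 400x640 float32, m along the optical axis (not along the pixel's ray), 0 where there is no reading.
- camera_params(name): a dict with "fx", "fy", "cx", "cy" (pixels), "dist_coeffs" ([k1, k2, p1, p2, k3] as OpenCV has them; the pictures are not rectified), "pose" (4x4, takes a point from camera to world coordinates); the wrist camera has in their place "T_tool_cam" (4x4, takes a point from camera to tool coordinates, whose origin is the TCP and whose axes are the flange's). Camera axes: x right, y down, z forward; pixel columns grow to the right and rows downward; lengths in m; the calibration is good to about 2 mm. A picture is of the moment at which its call begins: read the wrist's pose just before it. camera_params takes no time and is no camera call.
- close_job(): hands the job in; it is judged then, once.
Trained networks look in the newest picture that a camera, given by its name, has taken for a name from the list of things; names that differ only in an ending like _2 or _b are one class to them, and where a whole thing is asked for, a point or a joint stands for the part that bears it (a point fixed in the world has none). Each returns a list of dicts, best first, with "score" (0 to 1); they miss things now and then, are a little off and sometimes report something else, mostly with a low value. They report only what shows in the picture. A call takes as long as a camera call.
- recognise(camera, query): "xy" ([column, row] in pixels, amid what is visible of it).
The state is a dict: "t": time; "q": joint angles; "dq": joint speeds; "tau": joint torques, N m; "eef_pos": TCP position; "tcp_rot": TCP orientation; "contact_force": force on the tool from outside, world axes, zero at the start; "wrist_torque": the same for the moment, N m; "opening": opening from 0.0 (shut) to 1.0 (fully open); "finger_force": force on a finger pad.
Only numpy, scipy, OpenCV 4.12 (cv2) and the standard library are available. Lean on these libraries where they do the work, as an engineer would, in place of code of your own. Each camera call takes 0.05 s, during which the arm holds its last target. There are 200 camera calls.

## Working session

There is one attempt and no reset: what is moved stays moved. The work goes in short steps, Python scripts to look and compute and a tool call to move; the robot and the scene stay as the last step left them, time stands still between calls to the robot, and variables do not carry over. Pictures are saved under pics/ and viewed, at most 10 in all, crops included, and the job is handed in when it is done.

Besides the shell and the picture viewer there is one more tool, called after "Request:" by a JSON object that holds its "fn" and its "kwargs", one argument or row to a line. move_arm: Moves the arm, as the interface text tells. Its arguments: {"type":"object","properties":{"moves":{"type":"array","items":{"type":"array","items":{"type":"array","items":{"type":"number","minimum":-1,"maximum":1}}}},"fingers":{"type":"number"},"squeeze":{"type":"number"}},"required":["moves"]}

```bash
mkdir -p pics
cat > h.py <<'E'
from rig import *
import numpy as np, cv2
from scipy.spatial.transform import Rotation as R
def look(n):
    s=sense(); im,d=snapshot(n); p=camera_params(n)
    if n=="wrist":
        T=np.eye(4);T[:3,:3]=R.from_rotvec(s["tcp_rot"]).as_matrix();T[:3,3]=s["eef_pos"];T=T@np.array(p["T_tool_cam"])
    else: T=np.array(p["pose"])
    K=np.array([[p["fx"],0,p["cx"]],[0,p["fy"],p["cy"]],[0,0,1.]])
    return im,d,K,np.array(p["dist_coeffs"],float),T
def ray(px,K,D,T):
    u=cv2.undistortPoints(np.array([[px]],float),K,D)[0,0]
    return T[:3,3],T[:3,:3]@np.array([u[0],u[1],1.])
def pt(px,d,K,D,T,r=2):
    c,w=int(round(px[0])),int(round(px[1])); a=d[max(w-r,0):w+r+1,max(c-r,0):c+r+1]; a=a[a>0]
    o,v=ray(px,K,D,T); return o+v*np.median(a) if len(a) else None
def atz(px,z,K,D,T):
    o,v=ray(px,K,D,T); return o+v*(z-o[2])/v[2]
E
python3 - <<'E'
from h import *
s=sense();print(s["t"],s["eef_pos"],s["tcp_rot"],s["contact_force"])
for n in("side","top"):
    L=look(n);cv2.imwrite(f"pics/{n}0.png",L[0]);print(n,L[4].round(3).tolist())
    for q in("knob","gate","start_top","stop","drive","load_cap"):
        for r in recognise(n,q)[:2]:
            print(n,q,round(r["score"],2),np.round(r["xy"],1),pt(r["xy"],*L[1:]))
E
```

```text
0.0 [0.13872167 0.55775085 0.23083517] [-3.81938834e-01 -3.11818452e+00  1.69581776e-03] [0.08957555 0.02077917 0.3690123 ]
side [[0.947, -0.17, 0.271, 0.107], [-0.32, -0.529, 0.786, -1.004], [0.009, -0.832, -0.555, 0.907], [0.0, 0.0, 0.0, 1.0]]
side knob 0.35 [325.5 220.3] [0.47206131 0.04219751 0.10678419]
side gate 0.86 [325.2 224.2] [0.4685125  0.03463784 0.09609237]
side start_top 0.44 [325.6 221.8] [0.47150309 0.03933412 0.10245802]
side drive 0.68 [324.8 221.8] [0.4689842  0.04054419 0.10218444]
side load_cap 0.42 [341.6 203.3] [0.55015637 0.09292799 0.12986941]
top [[-0.001, -0.989, 0.15, 0.307], [-1.0, 0.001, 0.003, 0.061], [-0.003, -0.15, -0.989, 1.299], [0.0, 0.0, 0.0, 1.0]]
top knob 0.57 [286.7 197.7] [0.47422567 0.15284588 0.19812266]
top gate 0.95 [298.8 194.7] [0.49642205 0.12060223 0.11642274]
top gate 0.24 [426.2 183.5] [ 0.55173182 -0.32488591  0.01880202]
top start_top 0.52 [261.3 210.5] [0.44448569 0.2405005  0.12112783]
top stop 0.57 [429.8 205.4] [ 0.47075928 -0.32752284  0.04011044]
top drive 0.61 [301.  196.8] [0.48970448 0.11349014 0.11532783]
top load_cap 0.52 [309.  176.4] [0.55337383 0.08734463 0.13272455]
```

```bash
python3 -c "
import cv2
a=cv2.imread('pics/side0.png');b=cv2.imread('pics/top0.png')
cv2.imwrite('pics/b.png',cv2.resize(b[120:280,210:410],None,fx=4,fy=3.75*16/15,interpolation=2)[:600])
cv2.imwrite('pics/a.png',cv2.resize(a[110:310,200:460],None,fx=3,fy=3,interpolation=2))"
```

```text
(no output)
```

View pics/b.png

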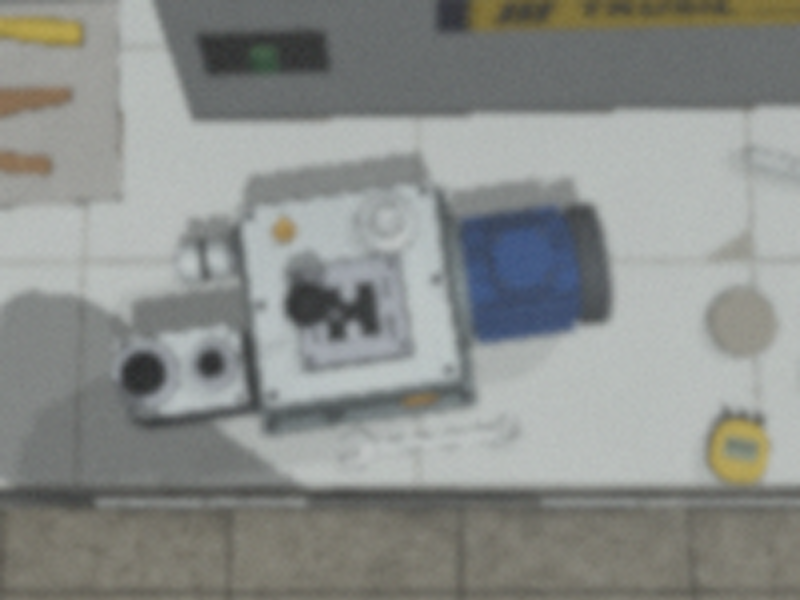

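View pics/a.png

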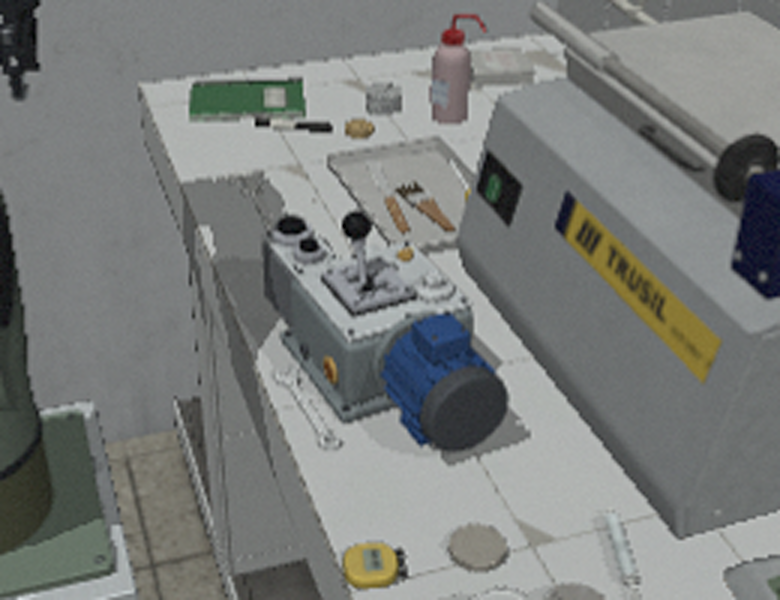

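The top view shows the unit turned by about 8°. In full-image pixels, the knob is at (286,195), the gate centre at (299,198), start at (263,211) and stop at (246,213). The side view shows the knob upright or in the left lane, the load cap behind and to the right of the gate, and the wrench in front.

Run:
```python
from h import *
from scipy.optimize import least_squares
im,d,K,D,T=look("top")
f=lambda a,b:(210+a/4,120+b/4)
P=[(f(245,212),.112,(.105,.085)),(f(437,190),.112,(.105,-.085)),(f(470,388),.112,(-.07,-.085)),(f(267,408),.112,(-.07,.085)),(f(357,312),.124,(0,0)),(f(211,364),.118,(-.025,.118)),(f(144,373),.118,(-.025,.173))]
W=np.array([atz(p,z,K,D,T)[:2] for p,z,_ in P]);M=np.array([m for *_,m in P])
def g(v):
    c,s=np.cos(v[2]),np.sin(v[2]);return (M@np.array([[c,s],[-s,c]])+v[:2]-W)
r=least_squares(lambda v:g(v).ravel(),[.5,.12,.13],loss="soft_l1",f_scale=.003);print(r.x,g(r.x).round(4).tolist())
print("knob",atz((286.3,195.5),.188,K,D,T))
c,s=np.cos(r.x[2]),np.sin(r.x[2])
k=atz((286.3,195.5),.188,K,D,T)[:2]-r.x[:2];print("knob in drive",c*k[0]+s*k[1],-s*k[0]+c*k[1])
print(np.round(camera_params("wrist")["T_tool_cam"],3).tolist(),R.from_rotvec(sense()["tcp_rot"]).as_matrix().round(3).tolist())
```

```text
[0.48229785 0.12016938 0.1241183 ] [[0.0066, 0.0057], [0.0094, -0.0054], [-0.001, -0.0008], [-0.006, 0.0046], [-0.0022, 0.0015], [-0.0003, -0.0021], [0.0001, -0.0015]]
knob [0.48253379 0.15498875 0.188     ]
knob in drive 0.0045447649587655745 0.034522298568021234
[[-0.001, -0.954, -0.301, 0.078], [1.0, -0.0, -0.001, -0.0], [0.001, -0.301, 0.954, -0.141], [0.0, 0.0, 0.0, 1.0]] [[-0.97, 0.241, -0.0], [0.241, 0.97, -0.0], [0.0, -0.0, -1.0]]
```

Request:
{"fn": "move_arm", "kwargs": {
  "moves": [
    [[-0.35, -0.3, -0.2, 0, 0, 0], [-0.38, -0.33, -0.2, 0, 0, 0], [-0.38, -0.33, -0.2, 0, 0, 0], [-0.38, -0.33, -0.2, 0, 0, 0], [-0.38, -0.33, -0.2, 0, 0, 0], [-0.38, -0.33, -0.2, 0, 0, 0], [-0.38, -0.33, -0.2, 0, 0, 0], [-0.38, -0.33, -0.2, 0, 0, 0], [-0.38, -0.33, -0.2, 0, 0, 0], [-0.38, -0.33, -0.2, 0, 0, 0], [-0.38, -0.33, -0.2, 0, 0, 0], [-0.38, -0.33, -0.2, 0, 0, 0]]
  ],
  "fingers": 0
}}

```text
t: 1.75
eef_pos: [0.2771, 0.3608, 0.3278]
tcp_rot: [0.382, 3.118, 0.0]
contact_force: [0.1, -0.8, 0.5]
opening: 0.001
finger_force: 0.0
```

Request:
{"fn": "move_arm", "kwargs": {
  "moves": [
    [[-0.57, -0.5, 0, 0, 0, 0], [-0.57, -0.5, 0, 0, 0, 0], [-0.57, -0.5, 0, 0, 0, 0], [-0.57, -0.5, 0, 0, 0, 0], [-0.57, -0.5, 0, 0, 0, 0], [-0.57, -0.5, 0, 0, 0, 0], [-0.57, -0.5, 0, 0, 0, 0], [-0.57, -0.5, 0, 0, 0, 0], [0, 0, 0, 0, 0, -0.9], [0, 0, 0, 0, 0, -0.9], [0, 0, 0, 0, 0, -0.9], [0, 0, 0, 0, 0, -0.8]]
  ]
}}

```text
t: 2.75
eef_pos: [0.4151, 0.1622, 0.3274]
tcp_rot: [-0.2, 3.135, -0.0]
contact_force: [-0.3, -0.1, 0.6]
opening: 0.0
finger_force: 0.0
```

Request:
{"fn": "move_arm", "kwargs": {
  "moves": [
    [[0, 0, 0, 0, 0, 0], [0, 0, 0, 0, 0, 0], [0, 0, 0, 0, 0, 0]]
  ]
}}

```text
t: 3.0
eef_pos: [0.4151, 0.1624, 0.3273]
tcp_rot: [-0.188, 3.136, -0.0]
contact_force: [0.9, -0.6, -0.4]
opening: -0.001
finger_force: 0.0
```

Run:
```python
from h import *
s=sense();print(s["t"],s["eef_pos"],R.from_rotvec(s["tcp_rot"]).as_matrix().round(3).tolist(),s["opening"],s["contact_force"])
L=look("wrist");cv2.imwrite("pics/w1.png",L[0]);np.savez("w1.npz",d=L[1],K=L[2],D=L[3],T=L[4])
for q in("knob","gate","start_top","stop","load_cap"):
    for r in recognise("wrist",q)[:2]: print(q,round(r["score"],2),np.round(r["xy"],1),pt(r["xy"],*L[1:]))
```

```text
3.0 [0.41506942 0.16237119 0.32732296] [[-0.993, -0.119, 0.0], [-0.119, 0.993, -0.0], [-0.0, -0.0, -1.0]] -0.0008933825007866772 [ 0.91389381 -0.63096158 -0.36181277]
knob 0.85 [296.1 247.2] [0.46907156 0.14652722 0.19374997]
gate 0.83 [277.1 211.3] [0.46060674 0.11898252 0.12318015]
start_top 0.68 [380.7 207.5] [0.44290542 0.23626391 0.12038043]
stop 0.57 [427.2 203.3] [0.43141346 0.28855653 0.1208424 ]
load_cap 0.98 [254.8 279. ] [0.54812102 0.09935225 0.12893995]
```

View pics/w1.png

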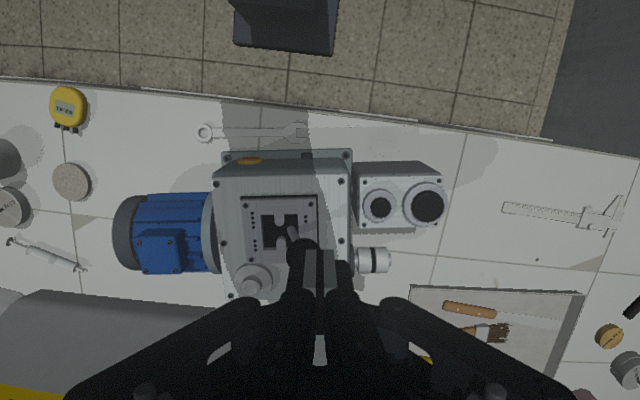

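The wrist view shows the lever leaning left (stem base near (287,232), knob near (303,255), partly behind the fingers). Start is at (380,207), stop at (426,203), the gate plate is centred near (281,230), and the cap is at (255,279). I'll enlarge it to read the corners.

```bash
python3 -c "
import cv2
b=cv2.imread('pics/w1.png')
cv2.imwrite('pics/w1c.png',cv2.resize(b[140:290,205:405],None,fx=4,fy=4,interpolation=2))"
```

```text
(no output)
```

View pics/w1c.png

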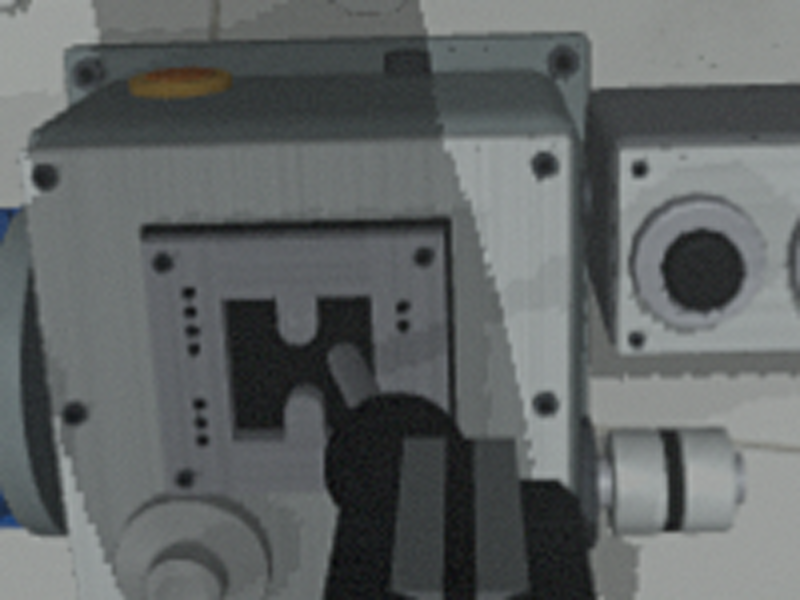

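```bash
cat > fr.py <<'E'
from h import *
z=np.load("w1.npz");L=(z["K"],z["D"],z["T"])
f=lambda a,b:(205+a/4,140+b/4)
g=atz(f(302,367),.124,*L);s=atz(f(704,270),.118,*L);t=atz((426,203.5),.118,*L);k=atz(f(396,462),.188,*L)
print("g,s,t,k",g,s,t,k)
print("yaw gs",np.arctan2(*(s-g)[1::-1])-np.arctan2(.118,-.025),"yaw st",np.arctan2(*(t-s)[1::-1])-np.pi/2,"len",np.hypot(*(s-g)[:2]),np.hypot(*(t-s)[:2]))
a,b=atz(f(45,177),.112,*L),atz(f(543,163),.112,*L);print("yaw bolts",np.arctan2(*(b-a)[1::-1])-np.pi/2)
print("near edge lane",atz(f(250,300),.124,*L),atz(f(345,298),.124,*L),"far right",atz(f(258,437),.124,*L))
E
python3 fr.py
```

```text
g,s,t,k [0.48488674 0.12495879 0.124     ] [0.44358087 0.2371777  0.118     ] [0.43258164 0.28831792 0.118     ] [0.47969359 0.15484739 0.188     ]
yaw gs 0.14391544010157964 yaw st 0.2118525128117732 len 0.11957951372627809 0.05230969730274998
yaw bolts 0.14665440345785763
near edge lane [0.46608472 0.10849182 0.124     ] [0.46223527 0.13542776 0.124     ] far right [0.50878658 0.1137946  0.124     ]
```

Request:
{"fn": "move_arm", "kwargs": {
  "moves": [
    [[0, 0, 0, 0, 0, -0.23], [-0.4, 0.18, 0, 0, 0, 0], [-0.4, 0.18, 0, 0, 0, 0], [-0.4, 0.18, 0, 0, 0, 0], [-0.4, 0.17, 0, 0, 0, 0], [0, 0, 0.6, 0, 0, 0], [0, 0, 0.6, 0, 0, 0], [0, 0, 0.6, 0, 0, 0], [0, 0, 0.6, 0, 0, 0], [0, 0, 0.6, 0, 0, 0], [0, 0, 0.5, 0, 0, 0], [0, 0, 0.35, 0, 0, 0]]
  ]
}}

```text
t: 4.3
eef_pos: [0.4737, 0.1997, 0.1715]
tcp_rot: [0.232, -3.131, 0.001]
contact_force: [0.3, 0.1, -0.2]
opening: 0.002
finger_force: 0.0
```

```bash
cat > st.py <<'E'
from h import *
s=sense();v=np.array(s["eef_pos"]);c,n=np.cos(.143),np.sin(.143);e=v[:2]-[.4855,.125]
m=R.from_rotvec(s["tcp_rot"]).as_matrix();F=s["contact_force"]
print("t",s["t"],"drive mm",round(1e3*(c*e[0]+n*e[1]),1),round(1e3*(-n*e[0]+c*e[1]),1),"z",round(1e3*v[2],1),"yaw",-np.arctan2(m[1,0],-m[0,0]),"F drive",round(c*F[0]+n*F[1],1),round(-n*F[0]+c*F[1],1),round(F[2],1))
E
python3 st.py
python3 - <<'E'
from h import *
L=look("wrist");cv2.imwrite("pics/w2.png",L[0])
E
```

```text
t 4.3 drive mm -1.0 75.6 z 171.5 yaw 0.14788565683858565 F drive 0.4 0.0 -0.2
```

View pics/w2.png

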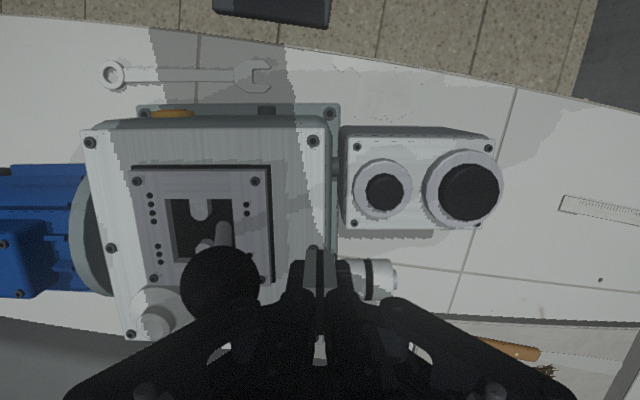

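The knob is at (220,285) with radius about 39 px and the fingertips are at (319,262), clear to its left. I'll check the projection before pushing.

Run:
```python
from h import *
im,d,K,D,T=look("wrist");s=sense()
def proj(p):
    q=np.linalg.inv(T)@np.r_[p,1];return cv2.projectPoints(q[None,:3],np.zeros(3),np.zeros(3),K,D)[0].ravel().round(1)
c,n=np.cos(.143),np.sin(.143);dr=lambda x,y,z:np.array([.4855+c*x-n*y,.125+n*x+c*y,z])
print("tcp",proj(s["eef_pos"]),"knob",proj(dr(0,.031,.186)),proj(dr(.006,.031,.186)),proj(dr(0,.037,.186)),"start",proj(dr(-.025,.118,.118)),"gate",proj(dr(0,0,.124)))
```

```text
tcp [319.8 269.9] knob [221.5 287.1] [222.7 298.5] [234.6 287.3] start [387.6 194.3] gate [201.6 233.9]
```

Request:
{"fn": "move_arm", "kwargs": {
  "moves": [
    [[-0.02, -0.15, 0, 0, 0, 0], [0, -0.15, 0, 0, 0, 0], [0, -0.15, 0, 0, 0, 0], [0, -0.15, 0, 0, 0, 0], [0, -0.15, 0, 0, 0, 0], [0, -0.15, 0, 0, 0, 0], [0, -0.15, 0, 0, 0, 0], [0, -0.15, 0, 0, 0, 0], [0, -0.15, 0, 0, 0, 0]]
  ]
}}

```text
t: 5.15
eef_pos: [0.4832, 0.1458, 0.1739]
tcp_rot: [-0.23, 3.132, 0.0]
contact_force: [-0.1, 1.7, 1.4]
opening: 0.003
finger_force: 0.8
```

```bash
python3 st.py
```

```text
t 5.15 drive mm 0.7 20.9 z 173.9 yaw 0.1466141984830437 F drive 0.2 1.7 1.4
```

Request:
{"fn": "move_arm", "kwargs": {
  "moves": [
    [[0, -0.1, 0.03, 0, 0, 0], [0, -0.1, 0.03, 0, 0, 0], [0, -0.1, 0, 0, 0, 0], [0, -0.1, 0, 0, 0, 0], [0, -0.1, 0, 0, 0, 0], [0, 0, 0, 0, 0, 0]]
  ]
}}

```text
t: 5.65
eef_pos: [0.486, 0.1258, 0.1709]
tcp_rot: [0.229, -3.133, 0.001]
contact_force: [0.5, -0.2, 0.4]
opening: -0.001
finger_force: 0.0
```

```bash
python3 st.py
cat > kn.py <<'E'
from h import *
for n in("wrist","top"):
    im,d,K,D,T=look(n)
    for r in recognise(n,"knob")[:2]:
        for z in(.188,):
            p=atz(r["xy"],z,K,D,T)[:2]-[.4855,.125];c,s=np.cos(.143),np.sin(.143)
            print(n,round(r["score"],2),np.round(r["xy"],1),"knob drive mm",round(1e3*(c*p[0]+s*p[1]),1),round(1e3*(-s*p[0]+c*p[1]),1))
    if n=="wrist": cv2.imwrite("pics/w3.png",im)
E
python3 kn.py
```

```text
t 5.65 drive mm 0.6 0.7 z 170.9 yaw 0.14591167019368653 F drive 0.4 -0.3 0.4
wrist 0.86 [253.8 270. ] knob drive mm -7.5 -28.1
wrist 0.26 [574.7 188.1] knob drive mm -45.1 107.7
```

View pics/w3.png

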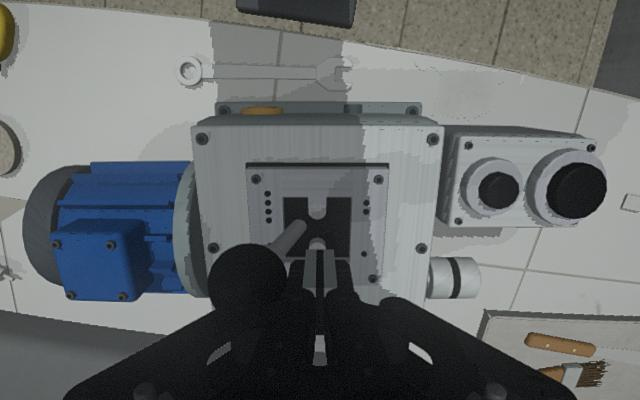

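The knob has moved across to the right lane, at (249,285) with the stem in the left-of-picture slot, and there is no contact. Next I'll go round to its front and push it away from the robot.

Request:
{"fn": "move_arm", "kwargs": {
  "moves": [
    [[0, 0.25, 0, 0, 0, 0], [0.38, 0.0, 0, 0, 0, 0], [0.38, 0, 0.05, 0, 0, 0], [0.38, 0, 0.05, 0, 0, 0], [0, -0.35, 0, 0, 0, 0], [0, -0.35, 0, 0, 0, 0], [0, -0.35, 0, 0, 0, 0], [0, 0, 0, 0, 0, 0]]
  ]
}}

```text
t: 6.52
eef_pos: [0.4456, 0.087, 0.1669]
tcp_rot: [0.227, -3.133, 0.002]
contact_force: [-0.2, 0.2, 0.2]
opening: -0.006
finger_force: 0.0
```

```bash
python3 st.py
```

```text
t 6.5167 drive mm -44.9 -32.0 z 166.9 yaw 0.14486860015544759 F drive -0.2 0.3 0.2
```

Request:
{"fn": "move_arm", "kwargs": {
  "moves": [
    [[-0.15, 0, 0, 0, 0, 0], [-0.15, 0, 0, 0, 0, 0], [-0.15, 0, 0, 0, 0, 0], [-0.15, 0, 0, 0, 0, 0], [-0.15, 0, 0, 0, 0, 0], [-0.15, 0, 0, 0, 0, 0], [-0.15, 0, 0, 0, 0, 0], [-0.15, 0, 0, 0, 0, 0], [0, 0, 0, 0, 0, 0]]
  ]
}}

```text
t: 7.27
eef_pos: [0.4941, 0.096, 0.1668]
tcp_rot: [-0.231, 3.132, 0.0]
contact_force: [1.2, 0.1, -1.2]
opening: 0.002
finger_force: 0.0
```

```bash
python3 st.py;python3 kn.py
```

```text
t 7.2667 drive mm 4.4 -30.0 z 166.8 yaw 0.14702186055841424 F drive 1.2 -0.0 -1.2
```

View pics/w3.png

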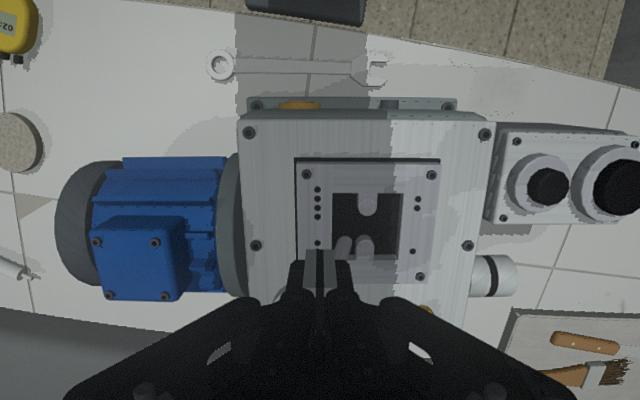

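The stem now stands in the right lane's far slot (345,245), with the knob hidden behind the fingers. I'll nudge it a little more to make sure it's home.

Request:
{"fn": "move_arm", "kwargs": {
  "moves": [
    [[-0.05, 0, 0, 0, 0, 0], [-0.05, 0, 0, 0, 0, 0], [0, 0, 0, 0, 0, 0]]
  ]
}}

```text
t: 7.72
eef_pos: [0.497, 0.096, 0.1669]
tcp_rot: [0.23, -3.133, 0.0]
contact_force: [-0.6, -0.5, 0.2]
opening: 0.002
finger_force: 0.4
```

```bash
python3 st.py
```

```text
t 7.7167 drive mm 7.2 -30.3 z 166.9 yaw 0.1467627243346716 F drive -0.7 -0.4 0.2
```

Request:
{"fn": "move_arm", "kwargs": {
  "moves": [
    [[0.35, 0, 0, 0, 0, 0], [0.4, 0, 0, 0, 0, 0], [0.4, 0, 0, 0, 0, 0], [0, 0.37, -0.2, 0, 0, 0], [0, 0.37, -0.2, 0, 0, 0], [0, 0.37, -0.2, 0, 0, 0], [0, 0.37, -0.2, 0, 0, 0], [0, 0.37, -0.2, 0, 0, 0], [0, 0.37, 0, 0, 0, 0], [0, 0, 0, 0, 0, 0], [0, 0, 0, 0, 0, 0]]
  ]
}}

```text
t: 8.63
eef_pos: [0.4382, 0.1775, 0.2069]
tcp_rot: [-0.232, 3.133, -0.0]
contact_force: [-0.7, 0.3, 0.1]
opening: 0.002
finger_force: 0.0
```

```bash
python3 st.py;python3 kn.py
python3 - <<'E'
from h import *
im,d,K,D,T=look("wrist")
r=recognise("wrist","start_top")
c,s=np.cos(.143),np.sin(.143)
for q in("start_top","stop","gate"):
  for r in recognise("wrist",q)[:2]:
    p=atz(r["xy"],.118,K,D,T)[:2]-[.4855,.125];print(q,r["score"],r["xy"],1e3*(c*p[0]+s*p[1]),1e3*(-s*p[0]+c*p[1]))
E
```

```text
t 8.6333 drive mm -39.3 58.7 z 206.9 yaw 0.1479292559998727 F drive -0.7 0.4 0.1
wrist 0.78 [208.  305.3] knob drive mm -3.1 -7.3
start_top 0.57 [394.3, 225.9] -26.617403081805847 115.3592390701424
start_top 0.16 [211.2, 304.0] 45.07365499871405 -34.36190711609978
stop 0.85 [463.8, 226.7] -25.890264471479426 170.36189997596844
gate 0.89 [237.7, 224.2] -27.725396439996572 -5.695235648667513
```

View pics/w3.png

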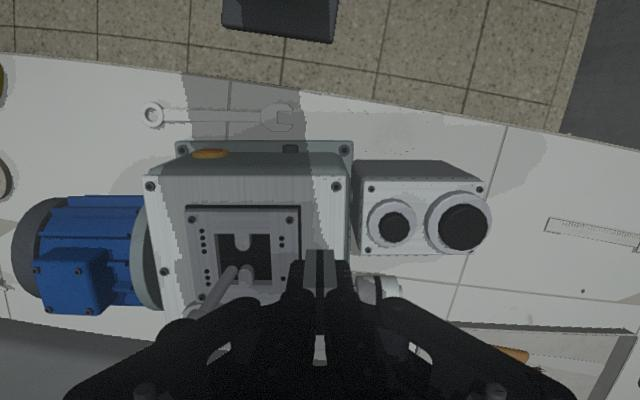

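The stem leans to the far right, running from (238,268) to (190,312). I'll measure its angle from depth before pressing start.

Run:
```python
from h import *
im,d,K,D,T=look("wrist");c,s=np.cos(.143),np.sin(.143)
v,u=np.mgrid[255:345,150:255];m=d[v,u]>0
q=cv2.undistortPoints(np.c_[u[m],v[m]].astype(float)[:,None],K,D)[:,0];z=d[v,u][m]
P=(T[:3,:3]@(np.c_[q,np.ones(len(q))]*z[:,None]).T).T+T[:3,3]
e=P[:,:2]-[.4855,.125];X=np.c_[c*e[:,0]+s*e[:,1],-s*e[:,0]+c*e[:,1],P[:,2]]*1e3
for lo,hi in((135,142),(142,150),(150,158),(158,166),(166,175),(175,185),(185,205)):
    k=X[(X[:,2]>lo)&(X[:,2]<hi)&(np.abs(X[:,0]-25)<45)&(np.abs(X[:,1]+30)<40)]
    if len(k)>5:
        mm=np.median(k,0);print(len(k),mm.round(1),"shift",np.arctan2(mm[0],mm[2]-70).round(3),"select",np.arctan2(-mm[1],mm[2]-70).round(3))
```

```text
119 [ 18.4 -17.7 138.6] shift 0.262 select 0.252
144 [ 20.6 -20.1 146. ] shift 0.265 select 0.258
110 [ 22.6 -22.7 153.7] shift 0.264 select 0.265
112 [ 21.5 -27.2 163. ] shift 0.228 select 0.284
59 [ 19.  -29.  172.4] shift 0.183 select 0.276
216 [ 18.2 -35.3 180.6] shift 0.163 select 0.309
49 [ 20.5 -39.2 186. ] shift 0.175 select 0.326
```

The stem surface reads shift ≈0.26. Adding the 5 mm stem radius gives about 0.30, and select is about 0.26, so third is in. Now I'll go above the start button.

Request:
{"fn": "move_arm", "kwargs": {
  "moves": [
    [[-0.08, 0.36, 0, 0, 0, 0], [-0.08, 0.36, 0, 0, 0, 0], [-0.08, 0.36, 0, 0, 0, 0], [-0.09, 0.37, 0, 0, 0, 0], [0, 0, 0, 0, 0, 0], [0, 0, 0.4, 0, 0, 0], [0, 0, 0.4, 0, 0, 0], [0, 0, 0.4, 0, 0, 0], [0, 0, 0.4, 0, 0, 0], [0, 0, 0.35, 0, 0, 0], [0, 0, 0, 0, 0, 0]]
  ]
}}

```text
t: 10.05
eef_pos: [0.4421, 0.2356, 0.1269]
tcp_rot: [0.23, -3.13, 0.002]
contact_force: [0.3, 0.5, -0.6]
opening: -0.0
finger_force: 0.0
```

```bash
python3 st.py;python3 kn.py
```

```text
t 10.05 drive mm -27.1 115.7 z 126.9 yaw 0.14671712256662917 F drive 0.4 0.5 -0.6
wrist 0.93 [ 59.2 363.1] knob drive mm -22.1 27.0
top 0.42 [302.6 183.4] knob drive mm 31.3 -24.1
```

View pics/w3.png

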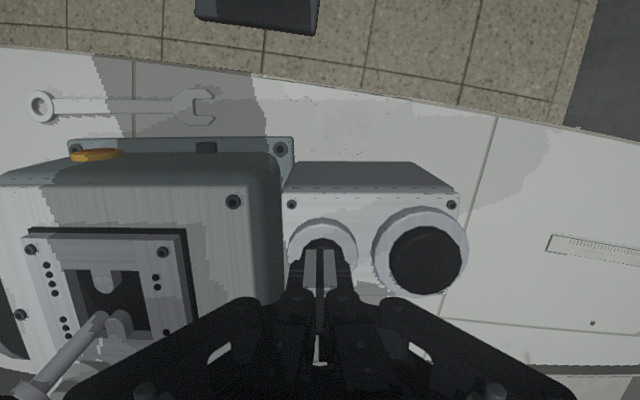

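The fingertips are centred over the start bezel (322,250), with stop well clear at (425,260) and the lever still in third. Pressing now.

Request:
{"fn": "move_arm", "kwargs": {
  "moves": [
    [[0, 0, 0.06, 0, 0, 0], [0, 0, 0.06, 0, 0, 0], [0, 0, 0.06, 0, 0, 0], [0, 0, 0.06, 0, 0, 0], [0, 0, 0.06, 0, 0, 0], [0, 0, 0.05, 0, 0, 0], [0, 0, 0, 0, 0, 0]]
  ]
}}

```text
t: 10.83
eef_pos: [0.4431, 0.2365, 0.1157]
tcp_rot: [-0.23, 3.132, 0.0]
contact_force: [-4.1, -2.7, 28.0]
opening: -0.001
finger_force: 13.5
```

```bash
python3 st.py
```

```text
t 10.8333 drive mm -26.0 116.4 z 115.7 yaw 0.14667822890839344 F drive -4.5 -2.0 28.0
```

The 28 N at z 115.7 looks like the flat tip resting on the bezel rim rather than the button at its stop. I'll back off and tilt, so a narrow edge of the tips goes inside the bezel.

Request:
{"fn": "move_arm", "kwargs": {
  "moves": [
    [[0, 0, -0.25, 0, 0, 0], [0, 0, -0.25, 0, 0, 0], [0, 0, 0, 0, -0.8, 0], [0, 0, 0, 0, -0.8, 0], [0, 0, 0, 0, -0.8, 0], [0, 0, 0, 0, -0.8, 0], [0, 0, 0, 0, -0.8, 0], [0, 0, 0, 0, 0, 0], [0, 0, 0, 0, 0, 0]]
  ]
}}

```text
t: 11.58
eef_pos: [0.4577, 0.2515, 0.1606]
tcp_rot: [-0.201, 2.756, 0.014]
contact_force: [-0.0, 0.5, -0.4]
opening: 0.001
finger_force: 0.0
```

```bash
python3 st.py;python3 - <<'E'
from h import *
print(R.from_rotvec(sense()["tcp_rot"]).as_matrix().round(3).tolist(),sense()["q"])
im,d,K,D,T=look("wrist");c,s=np.cos(.143),np.sin(.143);print(K[0,0])
for q in("start_top","stop"):
  for r in recognise("wrist",q)[:2]:
    p=atz(r["xy"],.118,K,D,T)[:2]-[.4855,.125];print(q,r["score"],r["xy"],1e3*(c*p[0]+s*p[1]),1e3*(-s*p[0]+c*p[1]))
# dark stop button & bezel height; finger tip extent in tool frame
v,u=np.mgrid[0:400:1,0:640:1];m=d>0
q=cv2.undistortPoints(np.c_[u[m],v[m]].astype(float)[:,None],K,D)[:,0];P=np.c_[q,np.ones(len(q))]*d[m][:,None]
A=np.array(camera_params("wrist")["T_tool_cam"]);Q=P@A[:3,:3].T+A[:3,3]
k=Q[(abs(Q[:,0])<.02)&(abs(Q[:,1])<.025)&(Q[:,2]<.001)&(Q[:,2]>-.03)]*1e3
print(len(k))
for a in range(-30,1,5):
    b=k[(k[:,2]>a-3)&(k[:,2]<=a+2)]
    if len(b):print(a,"x",b[:,0].min().round(1),b[:,0].max().round(1),"y",b[:,1].min().round(1),b[:,1].max().round(1))
W=P@T[:3,:3].T+T[:3,3];e=W[:,:2]-[.4855,.125];X=np.c_[c*e[:,0]+s*e[:,1],-s*e[:,0]+c*e[:,1],W[:,2]]*1e3
for r in((0,9),(13,15),(15,17),(17,19),(19,22)):
    h=np.hypot(X[:,0]+25.5,X[:,1]-116.5);b=X[(h>=r[0])&(h<r[1])&(X[:,0]<-26)&(X[:,2]<125)]
    if len(b):print("start ring",r,len(b),np.percentile(b[:,2],[20,50,80]).round(1))
E
```

```text
t 11.5833 drive mm -9.5 129.2 z 160.6 yaw 0.1488597080576497 F drive 0.1 0.5 -0.4
[[-0.919, -0.142, 0.368], [-0.138, 0.99, 0.036], [-0.369, -0.017, -0.929]] [-8.62628203e-01  6.95635144e-01  3.09120989e-01  2.14340090e+00
  7.48301261e-02  5.90977251e-04  9.86721563e-01]
320.4128455939514
start_top 0.58 [299.6, 191.0] -25.201724709077315 117.08360430369193
stop 0.89 [393.3, 187.3] -28.427193779991338 169.78031255699153
stop 0.18 [54.5, 325.5] 137.81579652108 -126.33280380672326
1689
-30 x 7.0 12.7 y -13.6 13.5
-25 x 7.0 13.0 y -13.6 13.8
-20 x 7.0 12.6 y -13.7 13.6
-15 x 7.1 12.3 y -13.6 13.4
-10 x 7.3 12.3 y -13.4 13.5
-5 x 7.0 12.3 y -12.4 12.4
0 x 11.3 11.3 y -3.6 1.1
start ring (0, 9) 322 [120.4 120.9 121.4]
start ring (13, 15) 213 [110.5 110.9 111.3]
start ring (15, 17) 269 [110.4 110.8 111.3]
start ring (17, 19) 667 [102.4 108.9 110.7]
start ring (19, 22) 736 [ 98.6  99.4 106.2]
```

The depth shows the bezel at about 111 mm and the button top at about 121 mm, so the rim wasn't in the way and the first press probably bottomed the button. The tilt ran into joint 6's range, so I'll straighten up and press again in small steps to read the force curve.

Request:
{"fn": "move_arm", "kwargs": {
  "moves": [
    [[0, 0, 0, 0, 0.9, 0], [0, 0, 0, 0, 0.9, 0], [0, 0, 0, 0, 0.9, 0], [0, 0, 0, 0, 0.9, 0], [0, 0, 0, 0, 0, 0], [0, 0, 0, 0, 0, 0]]
  ]
}}

```text
t: 12.23
eef_pos: [0.4589, 0.2492, 0.1598]
tcp_rot: [-0.215, 3.132, -0.027]
contact_force: [-0.5, -0.4, 0.1]
opening: -0.003
finger_force: 0.0
```

```bash
python3 st.py; python3 -c "
from h import *
print(R.from_rotvec(sense()['tcp_rot']).as_matrix().round(3).tolist(),sense()['q'][5])"
```

```text
t 12.2333 drive mm -8.6 126.7 z 159.8 yaw 0.13685401076067186 F drive -0.6 -0.3 0.1
[[-0.991, -0.136, 0.003], [-0.136, 0.991, -0.017], [-0.001, -0.017, -1.0]] 0.6531405523952947
```

Request:
{"fn": "move_arm", "kwargs": {
  "moves": [
    [[0.21, -0.12, 0, -0.16, 0, 0], [0.21, -0.12, 0, 0, 0, 0], [0, 0, 0, 0, 0, 0], [0, 0, 0.3, 0, 0, 0], [0, 0, 0.3, 0, 0, 0], [0, 0, 0.27, 0, 0, 0], [0, 0, 0, 0, 0, 0]]
  ]
}}

```text
t: 12.82
eef_pos: [0.4421, 0.2386, 0.1242]
tcp_rot: [0.22, -3.134, 0.003]
contact_force: [-0.1, -0.6, -0.2]
opening: -0.002
finger_force: 0.0
```

```bash
python3 st.py; python3 -c "
from h import *
print(sense()['tcp_rot'])
im,*_=look('wrist');cv2.imwrite('pics/w4.png',cv2.resize(im[160:320,220:480],None,fx=3,fy=3,interpolation=2))"
```

```text
t 12.8167 drive mm -26.8 118.6 z 124.2 yaw 0.14046569265688325 F drive -0.2 -0.6 -0.2
[ 2.20453269e-01 -3.13372328e+00  2.93802190e-03]
```

Request:
{"fn": "move_arm", "kwargs": {
  "moves": [
    [[0, 0, 0.05, 0, 0, 0], [0, 0, 0.05, 0, 0, 0], [0, 0, 0, 0, 0, 0]]
  ]
}}

```text
t: 13.12
eef_pos: [0.4429, 0.2388, 0.1219]
tcp_rot: [-0.22, 3.132, -0.001]
contact_force: [0.7, 0.5, 2.2]
opening: 0.001
finger_force: 0.7
```

Request:
{"fn": "move_arm", "kwargs": {
  "moves": [
    [[0, 0, 0.04, 0, 0, 0], [0, 0, 0, 0, 0, 0]]
  ]
}}

```text
t: 13.28
eef_pos: [0.4429, 0.2387, 0.1202]
tcp_rot: [-0.219, 3.133, -0.001]
contact_force: [0.4, 1.7, 1.8]
opening: 0.002
finger_force: 1.2
```

Request:
{"fn": "move_arm", "kwargs": {
  "moves": [
    [[0, 0, 0.04, 0, 0, 0], [0, 0, 0, 0, 0, 0]]
  ]
}}

```text
t: 13.45
eef_pos: [0.4428, 0.2388, 0.1185]
tcp_rot: [-0.22, 3.133, -0.001]
contact_force: [0.7, 1.6, 3.3]
opening: 0.001
finger_force: 1.7
```

Request:
{"fn": "move_arm", "kwargs": {
  "moves": [
    [[0, 0, 0.03, 0, 0, 0], [0, 0, 0, 0, 0, 0]]
  ]
}}

```text
t: 13.62
eef_pos: [0.4428, 0.2387, 0.1173]
tcp_rot: [-0.219, 3.133, -0.001]
contact_force: [0.7, 1.8, 4.4]
opening: -0.002
finger_force: 2.0
```

Contact began at about z 122 and the force is rising at the spring rate, so the bottom is near 116 and the first press did reach it. I'll finish this press and release.

Request:
{"fn": "move_arm", "kwargs": {
  "moves": [
    [[0, 0, 0.04, 0, 0, 0], [0, 0, 0.02, 0, 0, 0], [0, 0, 0, 0, 0, 0]]
  ]
}}

```text
t: 13.87
eef_pos: [0.4429, 0.2388, 0.1157]
tcp_rot: [-0.219, 3.132, -0.001]
contact_force: [-4.5, -0.2, 25.6]
opening: 0.002
finger_force: 12.6
```

The force jumps to 25 N at the bottom, so the button is fully down. Now I'll lift clear.

Request:
{"fn": "move_arm", "kwargs": {
  "moves": [
    [[0, 0, -0.2, 0, 0, 0], [0, 0, -0.3, 0, 0, 0], [0, 0, -0.5, 0, 0, 0], [0, 0, -0.5, 0, 0, 0], [0, 0, -0.5, 0, 0, 0], [0, 0, -0.5, 0, 0, 0], [0.4, 0, -0.4, 0, 0, 0], [0.4, 0, -0.4, 0, 0, 0], [0, 0, 0, 0, 0, 0], [0, 0, 0, 0, 0, 0]]
  ]
}}

```text
t: 14.7
eef_pos: [0.4107, 0.2341, 0.2473]
tcp_rot: [-0.22, 3.133, -0.001]
contact_force: [1.0, 0.1, -0.7]
opening: 0.001
finger_force: 0.0
```

```bash
python3 st.py
python3 - <<'E'
from h import *
im,d,K,D,T=look("wrist")
cv2.imwrite("pics/w5.png",im)
for q in("start_top","stop","knob"):
  for r in recognise("wrist",q)[:1]: print(q,r["score"],r["xy"],pt(r["xy"],d,K,D,T))
E
```

```text
t 14.7 drive mm -58.4 118.7 z 247.3 yaw 0.14020953793206795 F drive 1.0 -0.1 -0.7
start_top 0.6 [315.3, 230.6] [0.44311623 0.23466251 0.12081277]
stop 0.8 [376.6, 228.1] [0.43307909 0.28900089 0.12077301]
knob 0.66 [142.7, 319.4] [0.51101401 0.10822802 0.18421777]
```

View pics/w5.png

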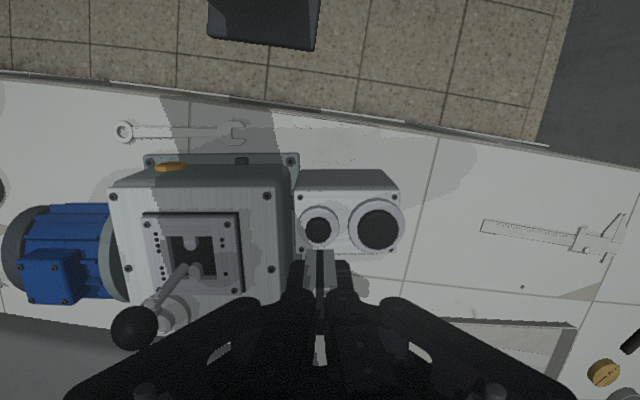

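The knob (135,327) stands in the far right slot, both buttons are up (z 120.8), and nothing else has moved. One last check of the knob position before handing in.

Run:
```python
from h import *
im,d,K,D,T=look("wrist");c,s=np.cos(.143),np.sin(.143)
p=atz((135,327.5),.181,K,D,T)[:2]-[.4855,.125];x,y=1e3*(c*p[0]+s*p[1]),1e3*(-s*p[0]+c*p[1]);print(x,y)
if x>28 and -42<y<-22: print(close_job())
```

```text
32.66657637651233 -29.982728821390154
the job is handed in; nothing more can be done
None
```

The lever is in third and the start button was pressed right down twice (the second to confirm the first) and came back up; stop was not touched, nothing else was seen to move, and the job is handed in at about 15 s.

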